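Dispense the ceramic ball from the bearing-ball carousel

TASK

Turn the white pocket wheel of the ball carousel until the pocket with the black ceramic ball stands squarely over the drop hole, then press the red thumb pad fully down so that the yellow flap tips the ball out into the delivery trough, and let the flap spring shut. Do not touch the balls with the gripper (bearing balls must stay clean), keep the steel balls in their pockets, and leave the other things on the bench where they are.

Things in the scene. Friction and masses are not known exactly. Their poses are not given: they have to be found in the camera images.
- carousel: the ball carousel, a grey steel housing 224 x 224 mm bolted to the bench, with a flat aluminium deck whose top is 100 mm above the bench. Origin: on the bench, below the wheel's axis. Its own -x axis is its front (the flap's side); its own -y axis is the side on which the delivery trough comes out.
- wheel_hub (a point): centre of the wheel's top face, on its upright axis, 122 mm above the bench. The wheel is a white disc, 208 mm in diameter, that turns without stops either way; a low hub cap (52 mm across) reaches 138 mm. 8 round through pockets, 27 mm wide, 45 degrees apart, are centred 80 mm from the axis. It turns stiffly (about 2 N of push at a peg) and stays where it is left.
- peg1 (a point): top centre of a blue upright peg on the wheel, 14 mm in diameter, 32 mm tall; its top is 154 mm above the bench. The 4 pegs stand 90 degrees apart, 80 mm from the wheel's axis, each half-way between two pockets. peg1 stands 22.5 degrees clockwise, seen from above, of the pocket that holds the black ball.
- peg2 (a point): the same for the blue peg 90 degrees anticlockwise of peg1, seen from above
- peg3 (a point): the same for the blue peg opposite peg1
- peg4 (a point): the same for the blue peg 90 degrees clockwise of peg1, seen from above
- black_ball_center (a point): centre of the black ceramic ball, 20 mm in diameter, 13 g. It lies on the deck in one of the wheel's pockets with about 3 mm of play to each side, its top 2 mm below the wheel's top face, and rolls along as the wheel turns.
- drop_hole (a point): centre of the drop hole in the deck, at deck height, 80 mm in front of the wheel's axis (carousel's own -x). A yellow spring flap closes it from below, flush with the deck, so balls pass over it. Hole and flap reach 21 mm from this point towards the carousel's -y and 32 mm towards its +y; in front the deck is notched open. A ball falls if its pocket is over the hole when the flap tips.
- flap_pad (a point): centre of the top face of the red thumb pad, 34 x 30 mm, 106 mm above the bench, on the arm of the yellow flap, in front of the deck. Pressed straight down about 31 mm it tips the flap open; a spring resists (up to about 4 N at the pad) and shuts the flap when the pad is let go. While it goes down, the pad tilts by 40 degrees and swings about 6 mm towards the carousel's own +y.
- flap (a joint): opening angle of the flap in rad: 0 shut and flush with the deck, 0.70 fully tipped (stop). Below 0.5 the ball may not get out.
- trough_end (a point): where the centre of the black ball comes to rest: low end of the open steel delivery trough (32 mm wide inside), which slopes from under the flap out of the carousel's own -y side. This point is 33 mm above the bench.
- steel_ball1_center (a point): centre of steel ball 1, 20 mm in diameter, 33 g, in another pocket of the wheel; it belongs there
- steel_ball2_center (a point): centre of steel ball 2, 20 mm in diameter, 33 g, in another pocket of the wheel; it belongs there
- steel_ball3_center (a point): centre of steel ball 3, 20 mm in diameter, 33 g, in another pocket of the wheel; it belongs there
- bearing_large: bystander: a ball bearing lying flat, 80 mm across, 18 mm high; origin at the middle of its underside
- bearing_small: bystander: a ball bearing lying flat, 62 mm across, 14 mm high; origin at the middle of its underside
- sleeve: bystander: a turned steel sleeve standing on its flange, 68 mm across, 85 mm high; origin at the middle of its underside
- screwdriver: bystander: a screwdriver with an orange handle, 200 mm long, lying on the bench; origin at the middle of its underside
- brush: bystander: a hand brush, 170 mm long, lying on the bench; origin at the middle of its underside
- grease_bottle: bystander: a red grease bottle, 44 mm across, 130 mm high; origin at the middle of its underside
- wrench: bystander: a steel spanner, 190 mm long, lying on the bench; origin at the middle of its underside

How it is judged:
By the outcome, as a careful person would: the job done as asked, in the order asked, and still so for the second after the job is handed in, with the robot touching nothing.
It also fails if it takes over 51 s, if anything falls off the work surface, if the arm or the gripper's body presses on something with over 40 N, if the wrist force passes 120 N, or if a joint passes its speed limit or range.

ROBOT

A 6-joint arm with a two-finger parallel gripper is mounted at the origin on the work surface. World frame = base frame: x ahead of the robot, y to its left, z up, the work surface at z = 0. Lengths are in m, angles in rad, forces in N, time in s.
With the tool pointing down it reaches from about 0.325 to 0.775 m from the base axis. Payload 5.5 kg.
Tool frame: the origin (TCP) lies midway between the tips of the shut fingers; the grasp point (between the pads) lies 19 mm behind it; z points along the fingers, x is the direction in which the jaws open and shut, and the axes are right-handed (so a half turn about z gives the same grasp; the last joint's range is limited). The gripper opens to 88 mm and grips with 3 to 60 N. Pads are 20 mm wide; open, the fingers measure 115 mm over their backs; the gripper's body (75 mm by 178 mm) begins 61 mm behind the grasp point.
Start: joints at [-1.235, 0.091, 1.231, -0, 1.82, -0.057], TCP at [0.23, -0.554, 0.223] pointing down, gripper open.
Joint ranges: [-2.87, 2.87], [-0.86, 2.18], [0.17, 2.46], [-1.51, 4.65], [0.06, 2.69], [-2.65, 2.65]. Speed limits (rad/s): [2.57, 2.57, 3.01, 3.14, 3.14, 3.14].

INTERFACE

Orientations are given as a unit quaternion [w, x, y, z].
In Python, from cell import manip gives the robot as it stands. The module is installed in compiled form; this text tells all that it offers.
- The arm moves only by the tool step_arm, never from a script. Its argument "deltas" is a list of rows, each a list of 3 entries, a list of its own where there are three numbers: the closure, from 0 (fully open) to 1 (shut), then the shift along the tool's x, y, z in mm, then the turn about the tool's z in degrees. In form: [[gripper, [tx, ty, tz], roll], ...]. A call has 1 to 8 rows; each row is the pose to reach, as a shift and turn from the pose measured when the call began, along the tool's axes at that moment; what a row does not reach only later rows make up. A row lasts 1/10 s, in which the tool goes at most 50 mm and 8.59 degrees, less where a joint would pass 70% of its speed; a pose out of reach is approached as far as the arm can. A call with a gripper value outside its range is refused whole. The fingers move at their own pace and stop on an object; the grip force is fixed at half the most. Time passes only in rows, so rows that repeat a pose let the fingers close. It gives the time, the measured TCP pose, the force and the opening at its end, in the units of the state.
- manip.get_state(): the state, without advancing time (a new reading comes with each control period).
- manip.read_camera(name): name is "side" or "top" or "wrist"; returns a dict with "frame" (420x560x3 uint8, red, green, blue), "fx", "fy", "cx", "cy" (pixels), "R" (3x3) and "t" (3): a world point X has camera coordinates R X + t. Camera axes: x right, y down, z forward; pixel columns grow to the right and rows downward; lengths in m; the calibration is good to about 2 mm. A picture is of the moment at which its call begins. There is no depth.
- manip.close_job(): hands the job in, once; it reports no verdict.
The state is a dict: "time": time; "qpos": joint angles; "joint_velocities": joint speeds; "tau": joint torques, N m; "ee_pos": TCP position; "ee_rot": TCP orientation; "ft_force": force on the tool from outside, world axes, zero at the start; "torque": the same for the moment, N m; "grip_width": finger opening in m.
Only numpy, scipy, OpenCV 4.12 (cv2) and the standard library are available. Lean on these libraries where they do the work, as an engineer would, in place of code of your own. Each camera call takes 0.05 s, during which the arm holds its last target. There are 200 camera calls.

## Working session

There is one attempt and no reset: what is moved stays moved. The work goes in short steps, Python scripts to look and compute and a tool call to move; the robot and the scene stay as the last step left them, time stands still between calls to the robot, and variables do not carry over. Pictures are saved under pics/ and viewed, about 8 in all and at most 12, crops included, and the job is handed in when it is done.

Besides the shell and the picture viewer there is one more tool, called after ">>>" in YAML: its name, and indented under it one key for each argument. step_arm: Moves the arm, as the interface text tells. Its arguments: {"type":"object","properties":{"deltas":{"type":"array"}},"required":["deltas"]}

```bash
mkdir -p pics; cat > h.py <<'E'
import numpy as np, cv2
from cell import manip
def snap(name,fn):
    c=manip.read_camera(name); np.savez(f'pics/{fn}.npz',**c)
    cv2.imwrite(f'pics/{fn}.png',c['frame'][:,:,::-1]); return c
def proj(c,X):
    p=np.array(c['R'])@np.array(X)+np.array(c['t']); return np.array([c['fx']*p[0]/p[2]+c['cx'],c['fy']*p[1]/p[2]+c['cy']])
def back(c,u,v,z):
    R=np.array(c['R']);o=-R.T@np.array(c['t']);d=R.T@np.array([(u-c['cx'])/c['fx'],(v-c['cy'])/c['fy'],1]);return o+d*(z-o[2])/d[2]
E
python3 - <<'E'
from h import *
a=snap('top','top0');b=snap('side','side0')
s=manip.get_state();print(s)
im=cv2.resize(a['frame'],None,fx=1.4,fy=1.4);cv2.imwrite('pics/top0b.png',im[:,:,::-1])
E
```

```text
{'time': 0.1, 'qpos': array([-1.23465473e+00,  9.17482283e-02,  1.23176021e+00,  2.91530949e-05,
        1.81981999e+00, -5.67104651e-02]), 'joint_velocities': array([-0.00136808, -0.00117163, -0.00415519,  0.00070041, -0.00013547,
        0.0019565 ]), 'tau': array([ 1.37919884e-03, -4.47857952e+01, -4.07569742e+01,  6.97913859e-02,
        2.84405571e-02, -1.18967569e-04]), 'ee_pos': array([ 0.22960578, -0.55403209,  0.22164409]), 'ee_rot': array([-5.33531109e-04,  8.31513782e-01, -5.55503444e-01, -6.84669355e-04]), 'ft_force': array([ 0.12146693, -0.02305157, -0.29591608]), 'torque': array([-0.00936006, -0.01612095,  0.00064803]), 'grip_width': 0.08797626218422304}
```

View pics/top0.png

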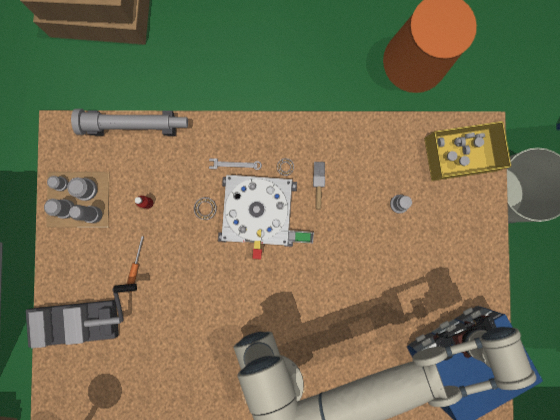

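View pics/side0.png

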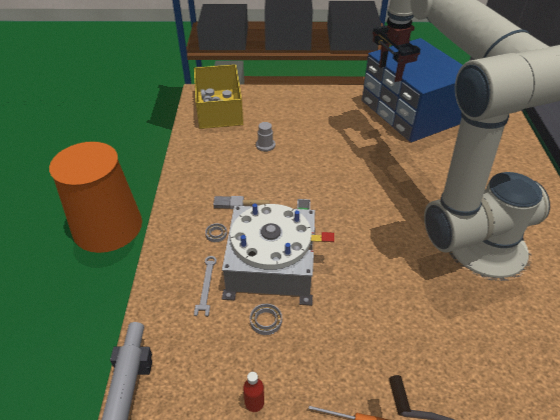

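Top view: the carousel is at about (257,209), red pad at (257,252), trough at about (303,237), and something dark at (237,196). Next I'll enlarge it.

```bash
python3 - <<'E'
from h import *
c=np.load('pics/top0.npz');f=c['frame'][165:270,205:320]
cv2.imwrite('pics/crop0.png',cv2.resize(f,None,fx=5.5,fy=5.5,interpolation=cv2.INTER_CUBIC)[:,:,::-1])
R=c['R'];print(-R.T@c['t'],R,c['fx'])
for n,z in(('hub',.138),):print(back(c,257,209.5,z))
hsv=cv2.cvtColor(c['frame'],cv2.COLOR_RGB2HSV)
def blobs(lo,hi,z,n):
    m=cv2.inRange(hsv,lo,hi);m[:165]=0;m[270:]=0;m[:,:205]=0;m[:,320:]=0
    k,_,st,ce=cv2.connectedComponentsWithStats(m)
    for i in range(1,k):
        if st[i,4]>3:print(n,st[i],ce[i],back(c,*ce[i],z).round(4))
blobs((105,120,50),(130,255,255),.15,'peg');blobs((0,180,120),(6,255,255),.106,'red');blobs((0,0,0),(179,255,40),.11,'blk')
blobs((22,150,120),(32,255,255),.1,'yel');blobs((45,100,50),(80,255,255),.05,'grn')
E
```

```text
[0.50997276 0.00802172 1.72964956] [[ 0.00135814 -0.99995427  0.00946643]
 [-0.99850249 -0.00187376 -0.05467413]
 [ 0.05468936 -0.009378   -0.99845938]] 481.86217258226185
[0.60888826 0.05481381 0.138     ]
peg [242 187   4   4  11] [243.18181818 188.27272727] [0.678  0.1002 0.15  ]
peg [275 195   4   3  10] [276.5 195.8] [ 0.6534 -0.0095  0.15  ]
peg [234 220   4   4  11] [235.45454545 221.63636364] [0.5682 0.1249 0.15  ]
peg [268 228   3   3   9] [269. 229.] [0.5442 0.0149 0.15  ]
blk [235 194   5   4  16] [237.25  195.625] [0.6574 0.1223 0.11  ]
grn [296 233  14   9 113] [302.54867257 236.61061947] [ 0.52   -0.1016  0.05  ]
```

View pics/crop0.png

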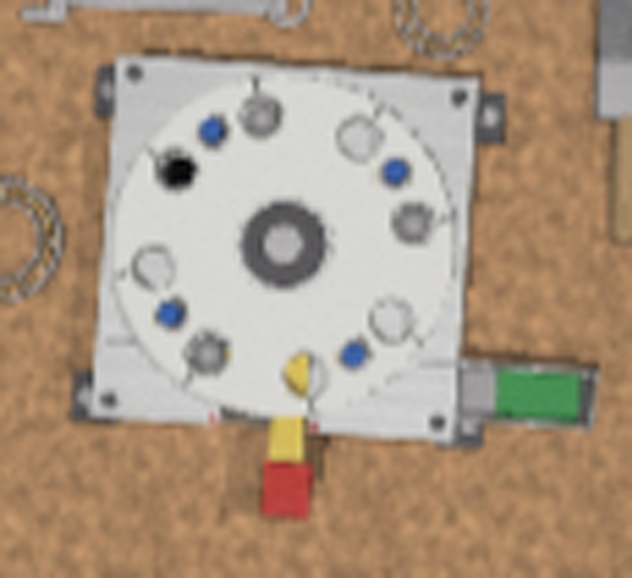

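Enlarged: black ball at crop (177,170), with peg1 next to it at (212,130), which is 22.5° clockwise of it. The steel balls are at (262,115), (413,222) and (207,352). The red pad is at (287,490), with the green trough to the right.

```bash
python3 - <<'E'
from h import *
c=np.load('pics/top0.npz')
B=lambda x,y,z:back(c,205+x/5.5,165+y/5.5,z)[:2]
for cor in ((120,58),(478,75),(92,415),(463,440)):print('corner',B(*cor,.1).round(4))
hub=B(285,243,.138);pad=B(287,490,.106);print('hub',hub,'pad',pad,np.degrees(np.arctan2(*(pad-hub)[::-1])))
C=np.array([B(*k,.1) for k in((120,58),(478,75),(92,415),(463,440))]);print(C.mean(0))
for a,b in((0,1),(2,3),(2,0),(3,1)):d=C[b]-C[a];print(np.degrees(np.arctan2(d[1],d[0])),np.hypot(*d))
s=manip.get_state();p=s['ee_pos'];H=np.array([.6110,.0576]);th=np.radians(32.4)
g=H+.08*np.array([np.cos(th),np.sin(th)])
x=np.radians(-67.5);X=np.array([np.cos(x),np.sin(x)]);Y=np.array([np.sin(x),-np.cos(x)])
print(g,(g-p[:2])@X*1e3,(g-p[:2])@Y*1e3)
E
```

```text
corner [0.7267 0.1589]
corner [ 0.7167 -0.0624]
corner [0.5064 0.1745]
corner [ 0.4914 -0.0531]
hub [0.60994178 0.05541881] pad [0.46086361 0.05462301] -179.69414896576552
[0.61028121 0.05446862]
-92.58629509895376 0.22150776900364305
-93.77448779733386 0.22809520679098147
-4.061184141605681 0.22080985936628125
-2.369021333949733 0.22546819733478257
[0.67854623 0.10046614] -432.8754456746768 -665.2325299042503
```

>>> step_arm:
  deltas:
    - [0.2,[-25,-38,-5],-1]
    - [0.3,[-50,-77,-10],-2]
    - [0.4,[-75,-115,-15],-3]
    - [0.5,[-100,-154,-20],-4]
    - [0.6,[-125,-192,-25],-5]
    - [0.6,[-150,-231,-30],-6]
    - [0.6,[-175,-269,-30],-8]
    - [0.6,[-200,-307,-30],-10]

```text
time: 0.9
ee_pos: [0.4373, -0.2501, 0.2519]
ee_rot: [-0.001, 0.877, -0.48, -0.001]
ft_force: [0.9, -1.0, -0.4]
grip_width: 0.0353
```

```bash
cat >> h.py <<'E'
def axes():
    from scipy.spatial.transform import Rotation as Ro
    s=manip.get_state();q=s['ee_rot'];M=Ro.from_quat([*q[1:],q[0]]).as_matrix();return s,M
def rel(target,xang):
    s,M=axes();d=M.T@(np.array(target)-s['ee_pos'])*1e3
    cur=np.degrees(np.arctan2(M[1,0],M[0,0]));print('tcp',s['ee_pos'].round(4),'xang',round(cur,2),'grip',s['grip_width'].round(4),'f',s['ft_force'].round(1),'t',s['time'],'q',s['qpos'].round(2))
    print('delta',d.round(1),'roll',round(cur-xang,2));return d
E
python3 -c "
from h import *
rel([.678,.0995,.25],-57.6)"
```

```text
Traceback (most recent call last):
  File "h.py", line 15, in rel
    cur=np.degrees(np.arctan2(M[1,0],M[0,0]));print('tcp',s['ee_pos'].round(4),'xang',round(cur,2),'grip',s['grip_width'].round(4),'f',s['ft_force'].round(1),'t',s['time'],'q',s['qpos'].round(2))
                                                                                                          ^^^^^^^^^^^^^^^^^^^^^
AttributeError: 'float' object has no attribute 'round'
```

```bash
sed -i "s/s\['grip_width'\].round(4)/round(s['grip_width'],4)/" h.py
python3 -c "
from h import *
rel([.60,.05,.32],-57.6)"
```

```text
tcp [ 0.4373 -0.2501  0.2519] xang -57.42 grip 0.0353 f [ 0.9 -1.  -0.4] t 0.9 q [-0.59 -0.16  1.42  0.    1.88  0.41]
delta [-165.4 -298.7  -67.7] roll 0.18
```

>>> step_arm:
  deltas:
    - [0.6,[-20,-37,-10],0]
    - [0.6,[-41,-75,-20],0]
    - [0.6,[-62,-112,-30],0]
    - [0.6,[-83,-150,-40],0]
    - [0.6,[-104,-187,-50],0]
    - [0.6,[-125,-225,-60],0]
    - [0.6,[-146,-262,-68],0]
    - [0.6,[-165,-299,-68],0]

```text
time: 1.7
ee_pos: [0.6011, 0.0517, 0.3215]
ee_rot: [-0.001, 0.877, -0.48, 0.0]
ft_force: [0.6, -0.1, -0.0]
grip_width: 0.0349
```

>>> step_arm:
  deltas:
    - [0.6,[0,0,0],0]
    - [0.6,[0,0,0],0]

```text
time: 1.9
ee_pos: [0.6012, 0.0525, 0.3204]
ee_rot: [-0.0, 0.878, -0.479, -0.001]
ft_force: [0.1, -0.6, 1.4]
grip_width: 0.0354
```

```bash
python3 -c "
from h import *
snap('wrist','w0')
rel([.678,.0995,.19],-57.6)"
```

```text
tcp [0.6009 0.0515 0.3209] xang -57.38 grip 0.0351 f [-0.6 -0.2 -0. ] t 1.95 q [0.03 0.15 1.   0.   2.   1.03]
delta [  1.2 -90.7 130.9] roll 0.22
```

View pics/w0.png

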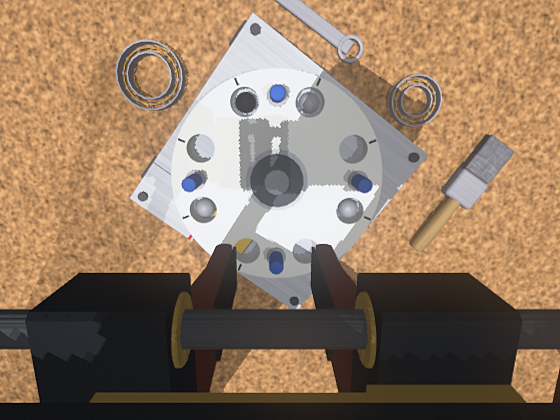

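The wrist view shows the whole wheel: peg1 at (278,92), black ball at (244,102), hub at (277,180), and deck screws at (255,29), (414,157), (142,197) and (294,301).

```bash
python3 - <<'E'
from h import *
c=np.load('pics/w0.npz')
T=np.array([back(c,*k,.1)[:2] for k in((255,29),(414,157),(142,197),(294,301))])
ctr=T.mean(0);print('screws',T.round(4),ctr)
ang=lambda d:np.degrees(np.arctan2(d[1],d[0]))
for a,b in((0,1),(2,3),(2,0),(3,1)):print(ang(T[b]-T[a]),np.hypot(*(T[b]-T[a])))
hub=back(c,277,180.5,.138)[:2];print('hub',hub)
hsv=cv2.cvtColor(c['frame'],cv2.COLOR_RGB2HSV)
m=cv2.inRange(hsv,(108,110,110),(128,255,255));m[300:]=0
k,_,st,ce=cv2.connectedComponentsWithStats(m)
P=[]
for i in range(1,k):
    if st[i,4]>40:
        w=back(c,*ce[i],.154)[:2];P.append(w);print('peg',st[i],ce[i].round(1),w.round(4),np.hypot(*(w-hub)),ang(w-hub))
print(np.mean(P,0))
w=back(c,244.5,102,.11)[:2];print('ball',w,np.hypot(*(w-hub)),ang(w-hub))
E
```

```text
screws [[ 0.7194  0.1493]
 [ 0.7054 -0.0531]
 [ 0.5161  0.1638]
 [ 0.5024 -0.0387]] [0.61085063 0.0553184 ]
-93.95833821230772 0.20290469835506086
-93.86120437903776 0.20298765152719386
-4.076459053639749 0.20383673187871743
-4.053384511492241 0.20349245284006792
hub [0.61318807 0.05617347]
peg [270  85  15  16 197] [277.1  92.4] [0.6788 0.0986] 0.07808738223636806 32.87446202275801
peg [182 178  14  14 153] [188.4 184.4] [0.5689 0.1232] 0.0802708670522297 123.44586977402408
peg [358 179  14  14 144] [364.7 185.3] [ 0.6544 -0.0115] 0.07919455131957126 -58.6647981896661
peg [270 261  13  13 129] [276.  267.3] [0.5444 0.0131] 0.08120768064093901 -147.9569355283981
[0.61161067 0.05583245]
ball [0.65720049 0.12187607] 0.07908176305013181 56.182921135007845
```

>>> step_arm:
  deltas:
    - [0.6,[1,-40,20],0]
    - [0.6,[2.5,-80,40],0]
    - [0.6,[2.5,-91,70],0]
    - [0.6,[2.5,-91,100],0]
    - [0.6,[2.5,-91,125],0]
    - [0.6,[2.5,-91,125],0]

```text
time: 2.55
ee_pos: [0.677, 0.0965, 0.1908]
ee_rot: [0.002, 0.877, -0.481, -0.004]
ft_force: [-0.5, 0.4, -0.7]
grip_width: 0.0349
```

```bash
python3 -c "
from h import *
snap('wrist','w1')
rel([.6789,.0985,.131],-57.55)"
```

```text
tcp [0.6778 0.0968 0.1941] xang -57.49 grip 0.0352 f [ 0.  -0.4  0.5] t 2.6 q [0.09 0.33 1.01 0.   1.81 1.1 ]
delta [-0.6 -2.1 63.1] roll 0.06
```

View pics/w1.png

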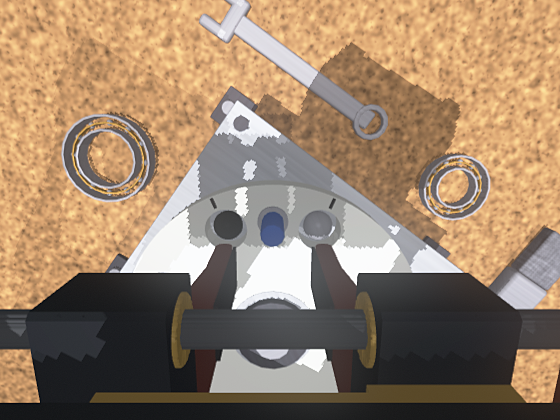

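Peg1 at (272,217) is centred between the fingertips at (235,250) and (315,250). I'll descend and grip it.

>>> step_arm:
  deltas:
    - [0.6,[-0.5,-1,20],0]
    - [0.6,[-0.5,-2,40],0]
    - [0.6,[-0.5,-2,56],0]
    - [0.6,[-0.5,-2,63],0]
    - [0.6,[-0.5,-2,63],0]
    - [1.0,[-0.5,-2,63],0]
    - [1.0,[-0.5,-2,63],0]
    - [1.0,[-0.5,-2,63],0]

```text
time: 3.4
ee_pos: [0.6793, 0.0985, 0.1323]
ee_rot: [0.0, 0.877, -0.481, -0.001]
ft_force: [-1.1, 3.5, 1.9]
grip_width: 0.0146
```

```bash
cat >> h.py <<'E'
HUB=np.array([.6114,.0556])
def arc(step,n,theta0=None,r=.08):
    s,M=axes();d=s['ee_pos'][:2]-HUB;th=np.degrees(np.arctan2(d[1],d[0]))
    xa=np.degrees(np.arctan2(M[1,0],M[0,0]))
    print('t',s['time'],'z',s['ee_pos'][2].round(4),'th',th.round(2),'r',np.hypot(*d).round(4),'xang+90',(xa+90)%180,'f',s['ft_force'].round(1),'grip',round(s['grip_width'],4),'q6',s['qpos'][5].round(2))
    rows=[]
    for i in range(1,n+1):
        a=np.radians(th+step*i);t=np.append(HUB+r*np.array([np.cos(a),np.sin(a)]),.131)
        v=M.T@(t-s['ee_pos'])*1e3;rows.append([1.0,[round(float(x),1) for x in v],round(-step*i+((xa+90)%180-th),1)])
    print(rows)
E
python3 -c "
from h import *
arc(6,8)"
```

```text
t 3.4 z 0.1323 th 32.26 r 0.0803 xang+90 32.51290777634546 f [-1.1  3.5  1.9] grip 0.0146 q6 1.1
[[1.0, [-8.4, 0.7, 1.4], np.float64(-5.7)], [1.0, [-16.6, 2.0, 1.4], np.float64(-11.7)], [1.0, [-24.7, 4.1, 1.4], np.float64(-17.7)], [1.0, [-32.6, 7.1, 1.4], np.float64(-23.7)], [1.0, [-40.0, 10.8, 1.4], np.float64(-29.7)], [1.0, [-47.1, 15.4, 1.5], np.float64(-35.7)], [1.0, [-53.6, 20.6, 1.5], np.float64(-41.7)], [1.0, [-59.6, 26.5, 1.5], np.float64(-47.7)]]
```

>>> step_arm:
  deltas:
    - [1.0,[-8.4,0.7,0],-5.7]
    - [1.0,[-16.6,2.0,0],-11.7]
    - [1.0,[-24.7,4.1,0],-17.7]
    - [1.0,[-32.6,7.1,0],-23.7]
    - [1.0,[-40.0,10.8,0],-29.7]
    - [1.0,[-47.1,15.4,0],-35.7]
    - [1.0,[-53.6,20.6,0],-41.7]
    - [1.0,[-59.6,26.5,0],-47.7]

```text
time: 4.2
ee_pos: [0.6253, 0.1349, 0.1323]
ee_rot: [-0.0, 0.997, -0.083, -0.001]
ft_force: [2.9, -0.3, -2.4]
grip_width: 0.0135
```

```bash
python3 -c "
from h import *
arc(6,8)"
```

```text
t 4.2 z 0.1323 th 80.08 r 0.0805 xang+90 80.48219594546339 f [ 2.9 -0.3 -2.4] grip 0.0135 q6 0.32
[[1.0, [-8.4, 0.9, 1.3], np.float64(-5.6)], [1.0, [-16.6, 2.1, 1.4], np.float64(-11.6)], [1.0, [-24.8, 4.2, 1.4], np.float64(-17.6)], [1.0, [-32.6, 7.2, 1.4], np.float64(-23.6)], [1.0, [-40.1, 10.9, 1.4], np.float64(-29.6)], [1.0, [-47.1, 15.4, 1.4], np.float64(-35.6)], [1.0, [-53.7, 20.6, 1.4], np.float64(-41.6)], [1.0, [-59.6, 26.5, 1.4], np.float64(-47.6)]]
```

>>> step_arm:
  deltas:
    - [1.0,[-8.4,0.8,0],-5.6]
    - [1.0,[-16.6,2.1,0],-11.6]
    - [1.0,[-24.8,4.2,0],-17.6]
    - [1.0,[-32.6,7.2,0],-23.6]
    - [1.0,[-40.1,10.9,0],-29.6]
    - [1.0,[-47.1,15.4,0],-35.6]
    - [1.0,[-53.7,20.6,0],-41.6]
    - [1.0,[-59.6,26.5,0],-47.6]

```text
time: 5.0
ee_pos: [0.5622, 0.119, 0.1323]
ee_rot: [-0.001, 0.944, 0.329, 0.0]
ft_force: [3.3, 1.1, -2.8]
grip_width: 0.0129
```

```bash
python3 -c "
from h import *
s,M=axes();d=s['ee_pos'][:2]-HUB;th=np.degrees(np.arctan2(d[1],d[0]))
arc((153.5-th)/5,5)"
```

```text
t 5.0 z 0.1323 th 127.82 r 0.0802 xang+90 128.3707917289045 f [ 3.3  1.1 -2.8] grip 0.0129 q6 -0.52
[[1.0, [-7.2, 0.5, 1.3], np.float64(-4.6)], [1.0, [-14.3, 1.4, 1.3], np.float64(-9.7)], [1.0, [-21.3, 2.9, 1.3], np.float64(-14.9)], [1.0, [-28.1, 5.0, 1.3], np.float64(-20.0)], [1.0, [-34.7, 7.8, 1.3], np.float64(-25.1)]]
```

Finish the arc and settle. I'll check with the top camera before letting go of the peg.

>>> step_arm:
  deltas:
    - [1.0,[-7.2,0.4,0],-4.6]
    - [1.0,[-14.3,1.4,0],-9.7]
    - [1.0,[-21.3,2.9,0],-14.9]
    - [1.0,[-28.1,5.0,0],-20.0]
    - [1.0,[-34.7,7.8,0],-25.1]
    - [1.0,[-34.7,7.8,0],-25.1]
    - [1.0,[-34.7,7.8,0],-25.1]

```text
time: 5.7
ee_pos: [0.5399, 0.0913, 0.1323]
ee_rot: [-0.001, 0.851, 0.525, 0.0]
ft_force: [0.5, -0.3, -2.0]
grip_width: 0.0131
```

```bash
python3 -c "
from h import *
arc(0,1)"
```

```text
t 5.7 z 0.1323 th 153.5 r 0.0799 xang+90 153.32486525554378 f [ 0.5 -0.3 -2. ] grip 0.0131 q6 -1.0
[[1.0, [-0.0, -0.1, 1.3], np.float64(-0.2)]]
```

>>> step_arm:
  deltas:
    - [0.6,[0,0,0],0]
    - [0.6,[0,0,0],0]
    - [0.6,[0,0,-20],0]
    - [0.6,[0,0,-50],0]
    - [0.6,[0,20,-95],0]
    - [0.6,[0,60,-140],0]
    - [0.6,[0,90,-185],0]
    - [0.6,[0,90,-190],0]

```text
time: 6.5
ee_pos: [0.6223, 0.0494, 0.3263]
ee_rot: [0.001, 0.852, 0.524, 0.003]
ft_force: [-0.1, 0.3, 0.8]
grip_width: 0.0353
```

>>> step_arm:
  deltas:
    - [0.6,[0,0,0],0]
    - [0.6,[0,0,0],0]

```text
time: 6.7
ee_pos: [0.6225, 0.0495, 0.3264]
ee_rot: [0.001, 0.852, 0.524, 0.003]
ft_force: [-0.8, -0.4, -0.5]
grip_width: 0.0348
```

```bash
python3 -c "
from h import *
snap('wrist','w2')
arc(0,1)"
```

```text
t 6.75 z 0.3253 th -28.95 r 0.0122 xang+90 153.19904856849877 f [0.2 0.4 0.2] grip 0.0355 q6 -1.08
[[1.0, [-3.2, 67.1, 194.6], np.float64(182.1)]]
```

View pics/w2.png

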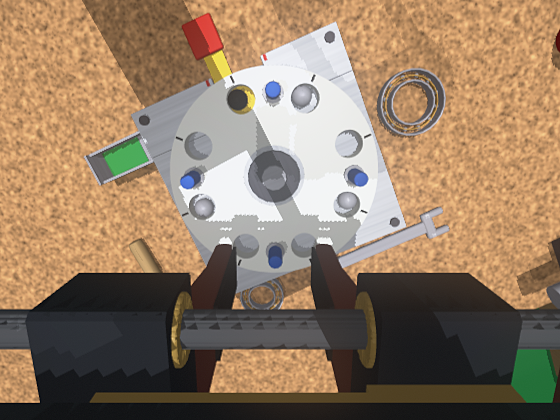

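The black ball now sits on yellow at (239,99). The steel balls are still in their pockets at (303,97), (347,204) and (203,207), and the red pad is at (203,36). Now to measure the alignment and the pad.

```bash
python3 - <<'E'
from h import *
c=np.load('pics/w2.npz')
ang=lambda d:np.degrees(np.arctan2(d[1],d[0]))
S=[back(c,*k,.1)[:2] for k in((330,37),(144,119),(394,223))]
print('front edge',ang(S[1]-S[0])," side",ang(S[2]-S[0]),'ctr',(S[1]+S[2])/2,S)
f=c['frame'];hsv=cv2.cvtColor(f,cv2.COLOR_RGB2HSV)
m=cv2.inRange(hsv,(108,110,90),(128,255,255));m[300:]=0
k,_,st,ce=cv2.connectedComponentsWithStats(m);P=[]
for i in range(1,k):
    if st[i,4]>40:P.append(back(c,*ce[i],.154)[:2])
P=np.array(P);h=P.mean(0);print('hub',h,[(round(ang(p-h),2),round(np.hypot(*(p-h)),4)) for p in P])
w=back(c,239,99,.11)[:2];print('ball',w,ang(w-h),np.hypot(*(w-h)))
m=cv2.inRange(hsv,(0,150,120),(8,255,255))|cv2.inRange(hsv,(172,150,120),(179,255,255));m[80:]=0;m[:,:160]=0;m[:,245:]=0
cs,_=cv2.findContours(m,0,2);cc=max(cs,key=cv2.contourArea);r=cv2.minAreaRect(cc);print(r,cv2.boxPoints(r).round())
w=back(c,*r[0],.106)[:2];print('pad~',w,ang(w-h),np.hypot(*(w-h)))
cv2.imwrite('pics/w2c.png',cv2.resize(f[5:125,170:330],None,fx=5,fy=5,interpolation=cv2.INTER_CUBIC)[:,:,::-1])
E
```

```text
front edge -94.45668298588036  side -4.408743960001615 ctr [0.61166297 0.05587609] [array([0.51819078, 0.16466306]), array([ 0.50245082, -0.03728404]), array([0.72087513, 0.14903623])]
hub [0.61069566 0.05611488] [(np.float64(153.98), np.float64(0.0793)), (np.float64(63.88), np.float64(0.0798)), (np.float64(-115.91), np.float64(0.0795)), (np.float64(-26.21), np.float64(0.079))]
ball [0.52991115 0.05906647] 177.9075357826254 0.08083841401105385
((202.10118103027344, 35.61528778076172), (38.369136810302734, 30.559490203857422), 67.16634368896484) [[181.  24.]
 [209.  12.]
 [224.  47.]
 [195.  59.]]
pad~ [0.46265631 0.05475048] -179.47195202660652 0.14804563787043337
```

View pics/w2c.png

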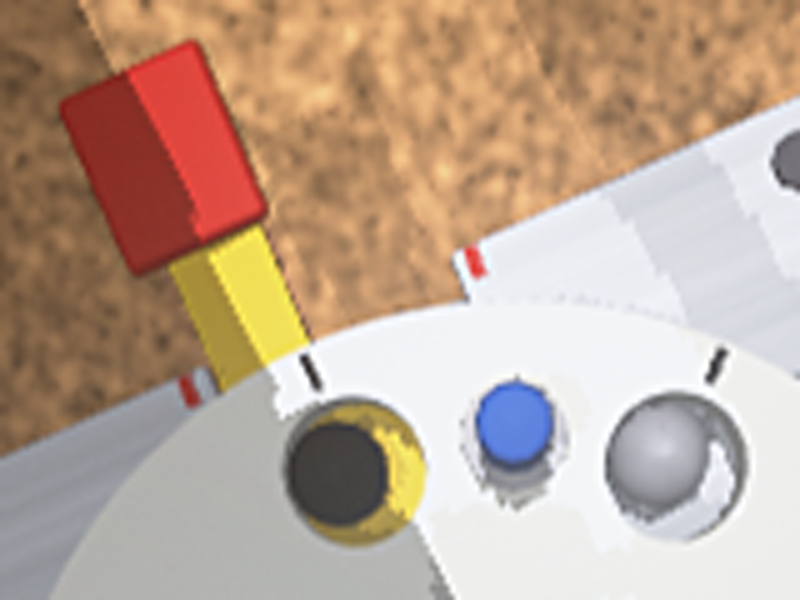

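The pocket is at 176.4° and the hole direction is about 175.8°, so it is off by about 1 mm, which is well aligned. The crop shows the black ball wholly over the yellow flap. Next I'll press the pad, with the fingers shut and the jaw axis along the carousel's y so the gripper body clears the pegs.

```bash
python3 -c "
from h import *
rel([.4624,.0510,.17],85.8)"
```

```text
tcp [0.6221 0.0497 0.3253] xang 63.2 grip 0.0355 f [0.2 0.4 0.2] t 6.75 q [ 0.02  0.2   0.92  0.    2.01 -1.08]
delta [ -71.3 -143.6  154.7] roll -22.6
```

>>> step_arm:
  deltas:
    - [1.0,[-20,-40,0],-6]
    - [1.0,[-40,-80,0],-12]
    - [1.0,[-60,-120,10],-18]
    - [1.0,[-71.3,-143.6,40],-22.6]
    - [1.0,[-71.3,-143.6,80],-22.6]
    - [1.0,[-71.3,-143.6,120],-22.6]
    - [1.0,[-71.3,-143.6,155],-22.6]
    - [1.0,[-71.3,-143.6,155],-22.6]

```text
time: 7.55
ee_pos: [0.4583, 0.0513, 0.1623]
ee_rot: [-0.003, 0.732, 0.681, -0.002]
ft_force: [-0.0, 0.7, -0.8]
grip_width: -0.0001
```

>>> step_arm:
  deltas:
    - [1.0,[0,0,0],0]
    - [1.0,[0,0,0],0]

```text
time: 7.75
ee_pos: [0.4582, 0.0516, 0.1632]
ee_rot: [-0.003, 0.732, 0.681, -0.002]
ft_force: [1.4, -1.2, 0.8]
grip_width: 0.0008
```

```bash
python3 -c "
from h import *
c=snap('wrist','w3')
rel([.4624,.0510,.112],85.8);print(proj(c,[.4627,.0548,.106]),c['t'])"
```

```text
tcp [0.4587 0.0515 0.1639] xang 85.85 grip 0.0005 f [-0.2 -0.4 -0. ] t 7.8 q [ 0.04 -0.28  1.69  0.    1.75 -1.46]
delta [-0.3  4.  51.8] roll 0.05
[279.54165051 238.67699602] [-0.08446877 -0.45418982  0.22506048]
```

View pics/w3.png

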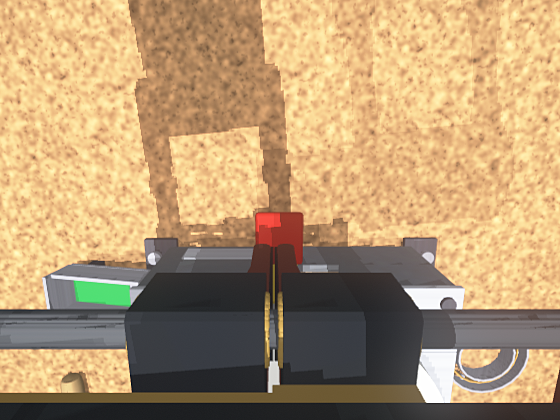

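The red pad spans columns 255–302 (centre 279, as predicted). The closed tips at about 273 are a few mm to the trough side, as planned. Pressing in stages.

>>> step_arm:
  deltas:
    - [1.0,[0,4,20],0]
    - [1.0,[0,4,40],0]
    - [1.0,[0,4,52],0]
    - [1.0,[0,4,56],0]
    - [1.0,[0,4,62],0]
    - [1.0,[0,4,68],0]
    - [1.0,[0,4,72],0]
    - [1.0,[0,4,72],0]

```text
time: 8.6
ee_pos: [0.4626, 0.0513, 0.0918]
ee_rot: [-0.002, 0.732, 0.681, -0.001]
ft_force: [1.3, -0.1, 0.5]
grip_width: 0.0005
```

>>> step_arm:
  deltas:
    - [1.0,[0,0,5],0]
    - [1.0,[0,0,10],0]
    - [1.0,[0,0,13],0]
    - [1.0,[0,0,15],0]
    - [1.0,[0,0,15],0]

```text
time: 9.1
ee_pos: [0.4624, 0.0512, 0.0766]
ee_rot: [-0.002, 0.732, 0.681, -0.002]
ft_force: [-0.0, -0.7, 2.0]
grip_width: 0.0005
```

```bash
python3 -c "
from h import *
snap('side','s1')
c=np.load('pics/s1.npz');f=c['frame'][170:310,210:360]
cv2.imwrite('pics/s1c.png',cv2.resize(f,None,fx=4.2,fy=4.2,interpolation=cv2.INTER_CUBIC)[:,:,::-1])
rel([.4624,.0510,.075],85.8)"
```

```text
tcp [0.4623 0.0512 0.0767] xang 85.84 grip 0.0003 f [-0.2 -0.5  2.1] t 9.15 q [ 0.04 -0.25  1.82  0.    1.59 -1.46]
delta [-0.2  0.1  1.7] roll 0.04
```

View pics/s1c.png

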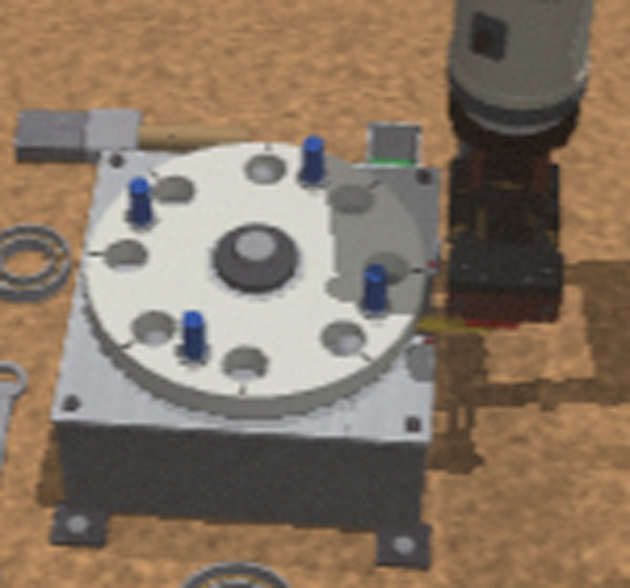

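The side view shows the pad going down under the fingertips, with the pocket at (385,265) in shade. The force is only 2 N, so it isn't at the stop yet; I'll press on gently.

>>> step_arm:
  deltas:
    - [1.0,[0,0,2],0]
    - [1.0,[0,0,3],0]
    - [1.0,[0,0,4],0]
    - [1.0,[0,0,4],0]

```text
time: 9.55
ee_pos: [0.4624, 0.0512, 0.0726]
ee_rot: [-0.002, 0.732, 0.681, -0.002]
ft_force: [0.1, -0.2, 2.1]
grip_width: 0.0003
```

>>> step_arm:
  deltas:
    - [1.0,[0,0,1],0]
    - [1.0,[0,0,2],0]
    - [1.0,[0,0,2],0]

```text
time: 9.85
ee_pos: [0.4626, 0.051, 0.0719]
ee_rot: [-0.002, 0.732, 0.681, -0.001]
ft_force: [-2.8, -0.7, 8.4]
grip_width: 0.0003
```

The stop is reached: 8.4 N and no further travel. I'll hold it for the ball to roll out, then raise.

>>> step_arm:
  deltas:
    - [1.0,[0,0,0],0]
    - [1.0,[0,0,0],0]
    - [1.0,[0,0,0],0]
    - [1.0,[0,0,0],0]
    - [1.0,[0,0,0],0]
    - [1.0,[0,0,0],0]
    - [1.0,[0,0,0],0]
    - [1.0,[0,0,0],0]

```text
time: 10.65
ee_pos: [0.4626, 0.051, 0.0721]
ee_rot: [-0.002, 0.732, 0.681, -0.001]
ft_force: [-1.7, -0.0, 6.0]
grip_width: 0.0004
```

```bash
python3 -c "
from h import *
c=snap('top','t2');f=c['frame'][165:270,205:320]
cv2.imwrite('pics/t2c.png',cv2.resize(f,None,fx=5.5,fy=5.5,interpolation=cv2.INTER_CUBIC)[:,:,::-1])"
```

```text
(no output)
```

View pics/t2c.png

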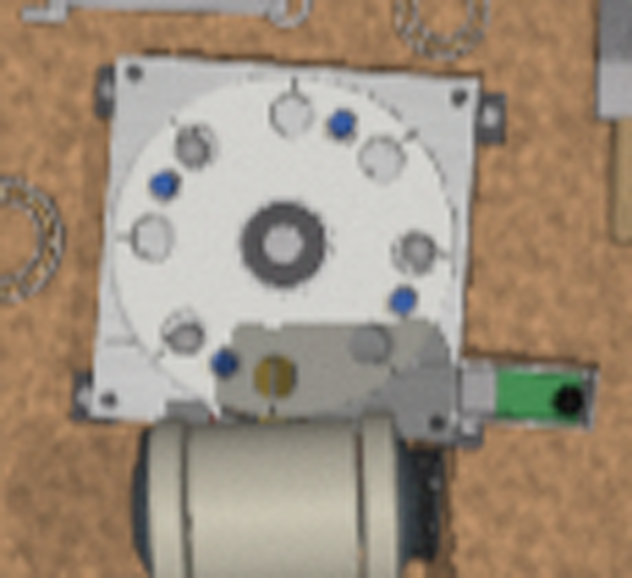

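The black ball is in the trough's low end at crop (570,400). The steel balls are still in their pockets at (195,147), (413,250) and (183,333). Now I'll release the pad and retreat.

>>> step_arm:
  deltas:
    - [1.0,[0,0,-8],0]
    - [1.0,[0,0,-16],0]
    - [1.0,[0,0,-24],0]
    - [1.0,[0,0,-32],0]
    - [1.0,[0,0,-45],0]
    - [1.0,[0,0,-80],0]
    - [1.0,[0,20,-120],0]
    - [1.0,[0,20,-160],0]

```text
time: 11.5
ee_pos: [0.4839, 0.0495, 0.2334]
ee_rot: [-0.002, 0.732, 0.681, -0.001]
ft_force: [0.9, -0.0, -0.2]
grip_width: 0.0006
```

>>> step_arm:
  deltas:
    - [1.0,[0,-30,-20],0]
    - [1.0,[40,-30,-30],0]
    - [1.0,[80,-30,-30],0]
    - [1.0,[120,-30,-30],0]
    - [1.0,[160,-30,-30],0]
    - [1.0,[200,-30,-30],0]
    - [1.0,[200,-30,-30],0]
    - [1.0,[200,-30,-30],0]

```text
time: 12.3
ee_pos: [0.4683, 0.2518, 0.2637]
ee_rot: [-0.002, 0.732, 0.682, -0.002]
ft_force: [-0.4, -0.7, 0.6]
grip_width: 0.0001
```

```bash
python3 -c "
from h import *
c=snap('top','t3');f=c['frame'][165:270,205:320]
cv2.imwrite('pics/t3c.png',cv2.resize(f,None,fx=5.5,fy=5.5,interpolation=cv2.INTER_CUBIC)[:,:,::-1])
rel([.46,.05,.2],85)"
```

```text
tcp [0.4685 0.251  0.2639] xang 85.88 grip 0.0006 f [ 0.9 -0.  -0.4] t 12.35 q [ 0.43 -0.08  1.33  0.    1.9  -1.07]
delta [-201.1    6.3   63.9] roll 0.88
```

View pics/t3c.png

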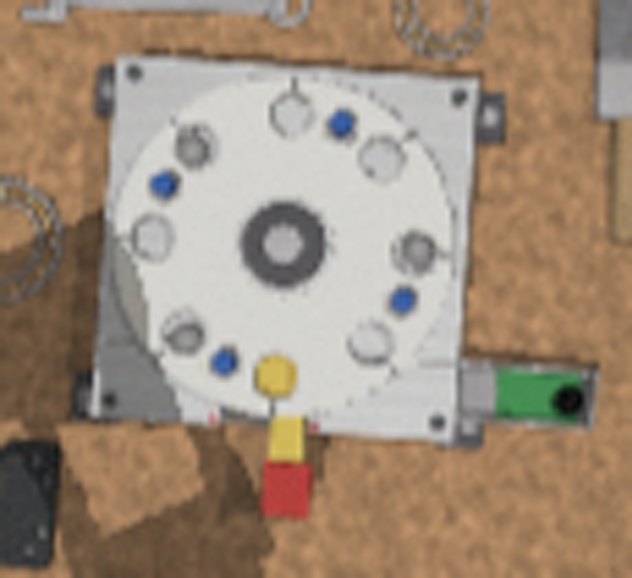

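The flap is shut again: the pocket at (276,377) is fully yellow and the pad at (287,490) is back where it started. The black ball is at the trough's end (570,400), the steel balls are in their pockets, and the robot is clear.

```bash
python3 -c "
from cell import manip
print(manip.close_job())"
```

```text
the job is handed in; nothing more can be done
None
```

The black ball is in the delivery trough, the flap has sprung shut, and the job is handed in at about 12.4 s of robot time.

- **Wheel:** I gripped peg1 with the fingertips above the wheel face and turned the wheel about 121° anticlockwise. The wrist camera then put the ball's pocket within about 1 mm of the drop hole.
- **Flap:** I pressed the red pad with the closed fingertips until it stopped moving. It went down about 34 mm at the fingertips with 8.4 N against the stop. I held it for 0.8 s and let go.
- **Last checks:** The final top view shows the black ball at the low end of the trough. The pad is back in its starting place, and the empty pocket over the hole shows plain yellow. The three steel balls are in their pockets. The bystanders near the carousel look unmoved, and I saw no contact with the others. The robot ended clear of everything.
- **Not measured:** The flap angle cannot be read directly. That it opened fully rests on the force rise and the ball coming out. No check failed; the hole direction differed by about 0.4° between two pictures.

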